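# Press a tub's lid home with the toggle clamp

### The arm

A 6-joint arm with a two-finger parallel gripper is mounted at the origin on the work surface. World frame = base frame: x ahead of the robot, y to its left, z up, the work surface at z = 0. Lengths are in m, angles in rad, forces in N, time in s.
With the tool pointing down it reaches from about 0.35 to 0.725 m from the base axis. Payload 6 kg.
Tool frame: the origin (TCP) lies at the very end of the fingers, on their centre line; the grasp point (between the pads) lies 19 mm behind it; z points along the fingers, y is the line along which they close (so a half turn about z gives the same grasp; the last joint's range is limited). The gripper opens to 85 mm and grips with 20 to 120 N. Pads are 22 mm wide; open, the fingers measure 114 mm over their backs; the gripper's body (76 mm by 85 mm) begins 54 mm behind the grasp point. The pads swing forward as they close: fully open they stand 13 mm farther back than shut.
Start: joints at [1.631, 0.04, 0.085, 0, -1.615, -0.334], TCP at [0.162, 0.578, 0.231] pointing down, gripper open.
Joint ranges: [-2.56, 2.56], [-1.29, 2.01], [-1.08, 1.49], [-3.29, 1.98], [-2.81, -0.18], [-2.99, 2.99]. Speed limits (rad/s): [2.57, 2.57, 3.01, 3.14, 3.14, 3.14].

### API

Orientations are given as a unit quaternion [x, y, z, w].
In Python, from bench import robot, imaging, job, nets gives the robot as it stands. The module is installed in compiled form; this text tells all that it offers.
- The arm moves only by the shell command python3 -m crank 'ROWS' [OPENING]. ROWS is JSON, a list of rows, each an object with "travel": the shift along the world's x, y, z in cm, a list of three; "twist": the turn about the world's z in rad. In form: [{"travel": [dx, dy, dz], "twist": twist}, ...]. A call has 1 to 5 rows; each row shifts and turns the commanded pose from where the row before left it; what a row does not reach is not made up. A row lasts 1/8 s, in which the tool goes at most 62.5 mm and 10.7 degrees, less where a joint would pass 70% of its speed; a pose out of reach is approached as far as the arm can. A call is refused whole if a number of a shift passes 6.25 or a number of a turn 0.188, either way. A call with a gripper value outside its range is refused whole. OPENING is the opening, from 0 (shut) to 1 (fully open), set as the call begins (- or left out, the last holds). The fingers move at their own pace and stop on an object; the grip force is fixed at half the most. Time passes only in rows, so rows that do not move let the fingers close. It gives the time, the measured TCP pose, the force, the opening and the grip force at its end, in the units of the state.
- robot.sense(): the state, without advancing time (a new reading comes with each control period).
- imaging.get_image(name): name is "scene" or "side" or "wrist"; returns the picture (480x640x3 uint8, red, green, blue); there is no depth.
- imaging.camera_info(name): a dict with "intrinsics" (3x3 intrinsics, pixels), "cam_to_world" (4x4, takes a point from camera to world coordinates). Camera axes: x right, y down, z forward; pixel columns grow to the right and rows downward; lengths in m; the calibration is good to about 2 mm. The wrist camera is an equidistant fisheye: a pixel r from the principal point sees the ray r / f radians off the axis. A picture is of the moment at which its call begins: read the wrist's pose just before it. camera_info takes no time and is no camera call; for the wrist camera it gives the pose at the moment of the call.
- job.job_done(): hands the job in; it is judged then, once.
Trained networks look in the newest picture that a camera, given by its name, has taken for a name from the list of things; names that differ only in an ending like _2 or _b are one class to them, and where a whole thing is asked for, a point or a joint stands for the part that bears it (a point fixed in the world has none). Each returns a list of dicts, best first, with "p" (0 to 1); they miss things now and then, are a little off and sometimes report something else, mostly with a low value. They report only what shows in the picture. A call takes as long as a camera call. They do not tell look-alikes from the thing itself.
- nets.find_in(target, camera): "point" ([column, row] in pixels, amid what is visible of it).
- nets.regions_of(target, camera): "mask" (480x640 bool, what is visible of it) and "point" ([column, row] in pixels, amid what is visible of it).
The state is a dict: "time": time; "joint_pos": joint angles; "qvel": joint speeds; "joint_torque": joint torques, N m; "tcp_pos": TCP position; "ee_rot": TCP orientation; "ft_force": force on the tool from outside, world axes, zero at the start; "wrist_torque": the same for the moment, N m; "finger_gap": finger opening in m; "gripper_force": force on a finger pad.
Only numpy, scipy, OpenCV 4.12 (cv2) and the standard library are available. Lean on these libraries where they do the work, as an engineer would, in place of code of your own. Each camera call takes 0.05 s, during which the arm holds its last target. There are 200 camera calls.

### The job

Take the white tub with the loose yellow lid from the sloping rack and stand it in the nest of the lid press with its lid still up (swing the clamp back out of the way first). Use the toggle clamp to press the lid: swing its red handle over centre until it locks and the lid is fully home, keep it locked for a second, then swing the clamp fully back and let go, leaving the closed tub standing in the nest. Do not push the spray bottle, the steel bowl or the jar about or tip them.

Things in the scene. Friction and masses are not known exactly. Their poses are not given: they have to be found in the camera images.
- press: lid press, fixed: aluminium base plate 235 x 120 x 12 mm with a nest for the tub (blue guide blocks 10 mm high at its corners, 3 mm play round the tub) and a steel toggle clamp at the +x end. Origin: underside of the plate, below the clamp, 100 mm in x from the middle of the nest. x runs along the nest's length towards the clamp; z up. May stand left or right of the robot.
- nest (a point): middle of the nest's floor, on the plate (12 mm above the worktop); axes as those of the press
- pivot (a point): pivot of the clamp's handle, 113 mm in x from the middle of the nest and 91 mm above the worktop; the handle swings in the x-z plane of the press about its y axis. The arm's own pivot lies 18 mm nearer the nest and 9 mm higher. Two bracket plates stand either side of them, 42 mm over all in y and up to 110 mm high.
- handle_grip (a point): middle of the red grip on the clamp's handle, a round bar of 23 mm diameter and 73 mm length (its ends lie 38 mm nearer to and 34 mm farther from the pivot); this point is 105 mm from the pivot
- handle (a joint): angle of the clamp's handle (rad): 0 = fully back, pointing to the press's +x, 20 degrees above level; growing, it swings up and over towards the nest; 1.37 = dead centre; 1.52 = locked at its stop, 107 degrees from +x. It stays where it is left, needs up to about 6 N at the grip, and starts part-way (about 0.4); the arm then hangs in the way above the nest.
- pad_face (a point): face of the black rubber pad (32 mm diameter, on a sprung spindle near the end of the steel clamp arm, 115 mm long, 26 mm wide). The arm is linked to the handle: upright at handle 0, level over the nest at 1.37; its turn = about 1.65 (2u - u^2), u = handle / 1.37. Locked, the pad presses on the middle of the lid.
- tub_base (a point): the white plastic tub, loose, 110 x 62 x 58 mm (x, y, z) without its lid, 3 mm walls, about 0.3 kg; this point is the middle of its underside, x along its length, z up towards the lid. At the start it lies on the rack, tipped 30 degrees so that its lid faces away from the robot, long side along the slope. Either way round will do in the nest.
- lid (a joint): how far the lid has been pressed into the tub (m): 0 = standing 8 mm proud of the rim, 0.008 = fully home, flush. It takes about 5 N to press in and stays where it is.
- lid_top (a point): middle of the yellow push-in lid's flat top (104 x 56 mm, inside the tub's rim), 66 mm above the tub's underside at the start and 58 mm when home
- rack: fixed steel rack with a deck 170 x 86 mm that slopes down 30 degrees towards the rack's +x (away from the robot: it faces the far side of the counter), with a 14 mm lip at its low end against which the tub rests, and side strips 6 mm high. Origin: on the worktop below the low end of the deck, in the middle of its width; the middle of the deck lies 80 mm back (-x) and 62 mm in z from it.
- spray: pink spray bottle, loose, standing, 60 mm diameter, 154 mm high; origin in the middle of its underside. Leave alone.
- bowl: small steel bowl, loose, 104 mm diameter, 55 mm high; origin in the middle of its underside. Leave alone.
- jar: jar with a green label, loose, 86 mm diameter, 85 mm high; origin in the middle of its underside. Stands close to the rack's low end. Leave alone.
Mind the look-alikes: they are no part of the job. Of the things shaped like the part that bears tub_base, the white one is meant.

How it is judged:
On the way, in this order (a step that is already met when the one before it is completed fails the run):
1. the tub stands in the nest, lid still up, clamp arm clear (x of tub_base in the frame of nest between -0.006 and 0.006 m and y of tub_base in the frame of nest between -0.006 and 0.006 m and z of tub_base in the frame of nest between -0.004 and 0.003 m and angle between tub_base's own z axis and vertical below 0.06 rad and value of joint lid below 0.003 m and value of joint handle below 0.4 rad), for 0.2 s.
2. the clamp arm has swung over the tub, lid still up (x of tub_base in the frame of nest between -0.006 and 0.006 m and y of tub_base in the frame of nest between -0.006 and 0.006 m and z of tub_base in the frame of nest between -0.004 and 0.003 m and angle between tub_base's own z axis and vertical below 0.06 rad and value of joint lid below 0.004 m and value of joint handle above 0.7 rad), for 0.02 s.
3. the clamp is locked past centre and the lid is home (x of tub_base in the frame of nest between -0.006 and 0.006 m and y of tub_base in the frame of nest between -0.006 and 0.006 m and z of tub_base in the frame of nest between -0.004 and 0.003 m and angle between tub_base's own z axis and vertical below 0.06 rad and value of joint lid above 0.0065 m and value of joint handle above 1.43 rad), for 0.8 s.
At the end, for the whole second after the job is handed in: The tub stands upright in the nest (within 6 mm of its middle, bottom within 3 mm of the floor, tilt under 0.06 rad) at rest, its lid home (pressed in more than 6.5 of 8 mm), and the clamp's handle is back (below 0.15 rad) and still (x of tub_base in the frame of nest between -0.006 and 0.006 m and y of tub_base in the frame of nest between -0.006 and 0.006 m and z of tub_base in the frame of nest between -0.004 and 0.003 m and angle between tub_base's own z axis and vertical below 0.06 rad and value of joint lid above 0.0065 m and value of joint handle below 0.15 rad and velocity of joint handle below 0.1 rad/s); the robot touches nothing.
It fails at once if the spray bottle is moved more than 30 mm or tipped (distance of spray from where it was at the start of the episode above 0.03 m or angle between spray's own z axis and vertical above 0.25 rad).
It fails at once if the steel bowl is moved more than 30 mm or tipped (distance of bowl from where it was at the start of the episode above 0.03 m or angle between bowl's own z axis and vertical above 0.25 rad).
It fails at once if the jar is moved more than 30 mm or tipped (distance of jar from where it was at the start of the episode above 0.03 m or angle between jar's own z axis and vertical above 0.25 rad).
It also fails if it takes over 72 s, if anything falls off the work surface, if the arm or the gripper's body presses on something with over 40 N, if the wrist force passes 120 N, or if a joint passes its speed limit or range.

## Working session

There is one attempt and no reset: what is moved stays moved. The work goes in short steps, Python scripts to look and compute and a shell command to move; the robot and the scene stay as the last step left them, time stands still between calls to the robot, and variables do not carry over. Pictures are saved under pics/ and viewed, at most 10 in all, crops included, and the job is handed in when it is done.

```bash
mkdir -p pics; cat > h.py <<'E'
import numpy as np, cv2
from bench import robot, imaging, job, nets
def snap(name,fn=None):
    im=imaging.get_image(name)
    if fn: cv2.imwrite('pics/'+fn+'.png',im[:,:,::-1])
    return im
def proj(name,P):
    ci=imaging.camera_info(name);K=np.array(ci['intrinsics']);T=np.linalg.inv(np.array(ci['cam_to_world']))
    P=np.atleast_2d(P);c=P@T[:3,:3].T+T[:3,3]
    if name=='wrist':
        r=np.hypot(c[:,0],c[:,1]);th=np.arctan2(r,c[:,2]);c=np.c_[c[:,:2]/r[:,None]*th[:,None],np.ones(len(c))]
    q=c@K.T
    return q[:,:2]/q[:,2:]
def ray(name,px):
    ci=imaging.camera_info(name);K=np.array(ci['intrinsics']);T=np.array(ci['cam_to_world'])
    d=np.linalg.inv(K)@[px[0],px[1],1]
    if name=='wrist':
        r=np.hypot(d[0],d[1]);d=np.array([d[0]/r*np.sin(r),d[1]/r*np.sin(r),np.cos(r)])
    return T[:3,3],T[:3,:3]@d/np.linalg.norm(d)
def atz(name,px,z):
    o,d=ray(name,px);return o+d*(z-o[2])/d[2]
def tri(obs):
    A=0;b=0
    for n,px in obs:
        o,d=ray(n,px);M=np.eye(3)-np.outer(d,d);A=A+M;b=b+M@o
    return np.linalg.solve(A,b)
E
cat > a.py <<'E'
from h import *
s=robot.sense();print({k:np.round(v,3) for k,v in s.items()})
np.set_printoptions(precision=3,suppress=True)
a=snap('scene','s0');b=snap('side','d0')
for n in ('scene','side'):
    ci=imaging.camera_info(n);print(n,np.array(ci['intrinsics']).tolist(),np.array(ci['cam_to_world']).round(3).tolist())
    for t in ('press','handle_grip','pad_face','tub_base','lid_top','rack','spray','bowl','jar'):
        print(n,t,[(np.round(r['point'],1).tolist(),round(r['p'],2)) for r in nets.find_in(t,n)][:4])
E
python3 a.py
```

```text
{'time': np.float64(0.0), 'joint_pos': array([ 1.631,  0.041,  0.084, -0.   , -1.615, -0.334]), 'qvel': array([ 0.   , -0.   , -0.   , -0.   , -0.001, -0.   ]), 'joint_torque': array([ 1.0000e-03, -3.6820e+01,  3.4742e+01,  6.9330e+00, -5.0000e-03,
        0.0000e+00]), 'tcp_pos': array([0.162, 0.577, 0.23 ]), 'ee_rot': array([ 0.991, -0.136, -0.   ,  0.001]), 'ft_force': array([-0.807,  1.138, -0.199]), 'wrist_torque': array([-0.035, -0.026, -0.023]), 'gripper_force': np.float64(0.0), 'finger_gap': np.float64(0.085)}
scene [[552.1457807816921, 0.0, 324.414477744443], [0.0, 552.1457807816921, 236.31499524462902], [0.0, 0.0, 1.0]] [[-0.067, 0.64, -0.765, 1.536], [0.998, 0.052, -0.044, -0.041], [0.012, -0.767, -0.642, 0.964], [0.0, 0.0, 0.0, 1.0]]
scene press [([446.3, 262.9], 0.67), ([260.3, 284.9], 0.49), ([267.0, 228.5], 0.34)]
scene handle_grip [([446.0, 253.5], 0.43)]
scene pad_face [([454.6, 209.1], 0.62)]
scene tub_base [([198.4, 244.0], 0.82), ([269.7, 233.6], 0.57)]
scene lid_top [([214.5, 242.5], 0.78), ([267.5, 227.3], 0.57)]
scene rack [([285.2, 225.2], 0.57), ([445.8, 258.5], 0.46)]
scene spray []
scene bowl [([368.0, 292.0], 0.98), ([267.8, 230.9], 0.42)]
scene jar [([261.0, 283.1], 0.7)]
side [[456.7801225669268, 0.0, 321.70371813032085], [0.0, 456.7801225669268, 246.37118506609337], [0.0, 0.0, 1.0]] [[-0.823, -0.363, 0.437, 0.133], [-0.568, 0.52, -0.638, 0.53], [0.004, -0.774, -0.634, 0.737], [0.0, 0.0, 0.0, 1.0]]
side press [([261.9, 396.8], 0.83)]
side handle_grip [([215.4, 303.8], 0.86)]
side pad_face [([267.3, 359.9], 0.55)]
side tub_base [([417.8, 220.5], 0.82), ([381.9, 237.7], 0.75)]
side lid_top [([378.8, 228.8], 0.67), ([412.3, 226.2], 0.67)]
side rack [([407.1, 267.4], 0.73), ([213.0, 304.2], 0.33)]
side spray [([341.3, 322.2], 0.76)]
side bowl [([268.4, 286.8], 0.79)]
side jar [([337.3, 233.1], 0.91)]
```

View pics/s0.png

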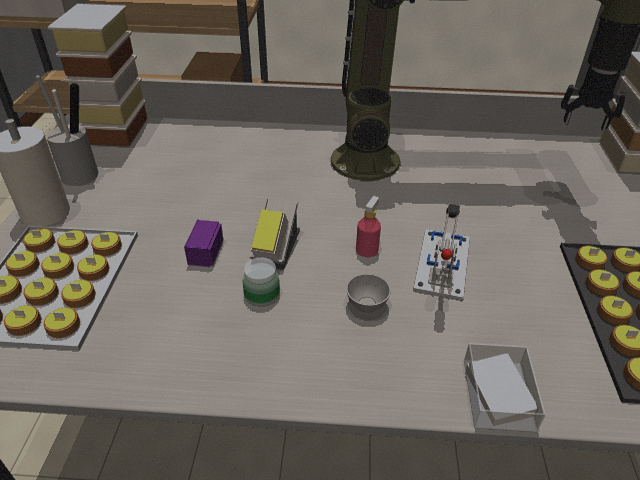

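View pics/d0.png

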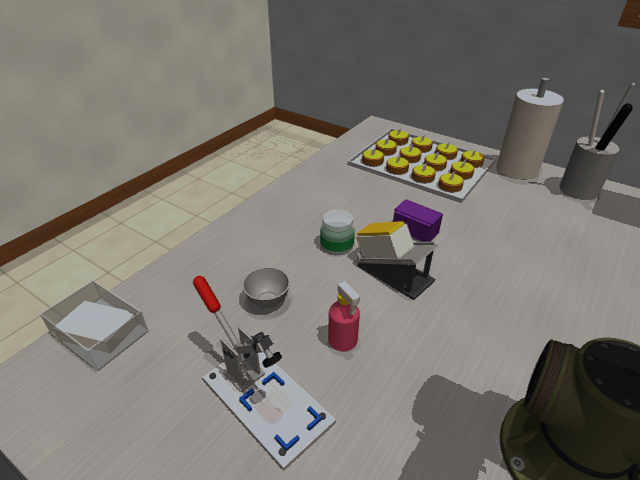

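The scene view shows the press at about (443,262) with its clamp part-way, the yellow-lidded tub on the rack at (268,233) and the purple look-alike at (204,243). It also shows the spray at (368,232), bowl at (368,295) and jar at (261,283). The side view agrees: tub at (385,240), press nest at (285,410), red grip at (207,293).

```bash
cat > b.py <<'E'
from h import *
np.set_printoptions(precision=4,suppress=True)
ims={n:snap(n) for n in('scene','side')}
# rough triangulation
print('grip tri',tri([('side',(207,293)),('scene',(447,253))]))
print('tub white side', tri([('scene',(267.5,229)),('side',(380,229))]))
for t,z in (('jar',.045),('bowl',.03),('spray',.07)):
    for n in ims:
        r=nets.regions_of(t,n)
        for q in r[:2]: print(t,n,round(q['p'],2),atz(n,q['point'],z)[:2])
def hsv(n,lo,hi,roi):
    h=cv2.cvtColor(ims[n],cv2.COLOR_RGB2HSV);m=cv2.inRange(h,np.array(lo),np.array(hi));k=np.zeros_like(m);x0,y0,x1,y1=roi;k[y0:y1,x0:x1]=m[y0:y1,x0:x1];return k
for n,roi in(('scene',(400,210,490,310)),('side',(190,330,350,480))):
    b=hsv(n,(100,130,40),(130,255,255),roi);ys,xs=np.nonzero(b)
    P=np.array([atz(n,(x,y),.02)[:2] for x,y in zip(xs,ys)])
    print(n,'blue',len(P),cv2.minAreaRect(P.astype(np.float32)*1000))
    nn,l,st,c=cv2.connectedComponentsWithStats(b)
    for i in range(1,nn):
        if st[i,4]>8: print(st[i],c[i],atz(n,c[i],.02)[:2])
    y=hsv(n,(22,120,80),(35,255,255),(240,200,300,270) if n=='scene' else (340,210,420,250));
    cs,_=cv2.findContours(y,cv2.RETR_EXTERNAL,cv2.CHAIN_APPROX_NONE);c=max(cs,key=cv2.contourArea)
    print('lid',cv2.contourArea(c),cv2.approxPolyDP(c,3,True)[:,0].tolist(),c.mean((0,1)))
s=cv2.resize(ims['side'][330:480,190:350],None,fx=4,fy=4,interpolation=cv2.INTER_CUBIC)
cv2.imwrite('pics/c1.png',s[:,:,::-1])
a=cv2.resize(ims['scene'][190:300,230:310],None,fx=5,fy=5,interpolation=cv2.INTER_CUBIC)
b=cv2.resize(ims['side'][200:310,340:450],None,fx=3.6,fy=5,interpolation=cv2.INTER_CUBIC)
cv2.imwrite('pics/c2.png',np.hstack([a,b])[:,:,::-1])
E
python3 b.py
```

```text
grip tri [0.6194 0.1757 0.1654]
tub white side [ 0.4963 -0.2391  0.1037]
jar scene 0.69 [ 0.6256 -0.236 ]
jar side 0.8 [ 0.6106 -0.2311]
bowl scene 0.95 [0.6191 0.0066]
bowl side 0.96 [ 0.6423 -0.0056]
bowl side 0.48 [ 0.4167 -0.2286]
spray scene 0.72 [0.4418 0.0119]
spray side 0.64 [0.4344 0.0232]
scene blue 155 ((437.03155517578125, 210.07818603515625), (78.75337982177734, 134.9189453125), 78.87415313720703)
[432 231  11   9  41] [435.9024 233.6098] [0.3754 0.1932]
[454 235   8  10  33] [458.6061 237.9091] [0.3887 0.2522]
[427 255   8  10  36] [429.5833 260.6944] [0.4855 0.1676]
[453 260   6   9  30] [456.1    264.9333] [0.4962 0.2332]
[447 264   3   4   9] [447.8889 265.6667] [0.5005 0.2122]
lid 781.5 [[261, 210], [252, 247], [272, 250], [281, 212]] [266.6087 229.6957]
side blue 510 ((437.5387878417969, 213.18423461914062), (80.86284637451172, 130.07334899902344), 78.7369384765625)
[262 372  22  13 114] [272.9386 378.614 ] [0.4843 0.1733]
[240 389  14  22 121] [246.4959 398.6281] [0.4964 0.2318]
[308 407  14  23 131] [313.5573 418.1069] [0.3779 0.1947]
[275 435  24  16 144] [286.5    441.9097] [0.3898 0.2539]
lid 395.0 [[403, 222], [371, 223], [358, 234], [390, 234]] [380.5    228.2234]
```

View pics/c2.png

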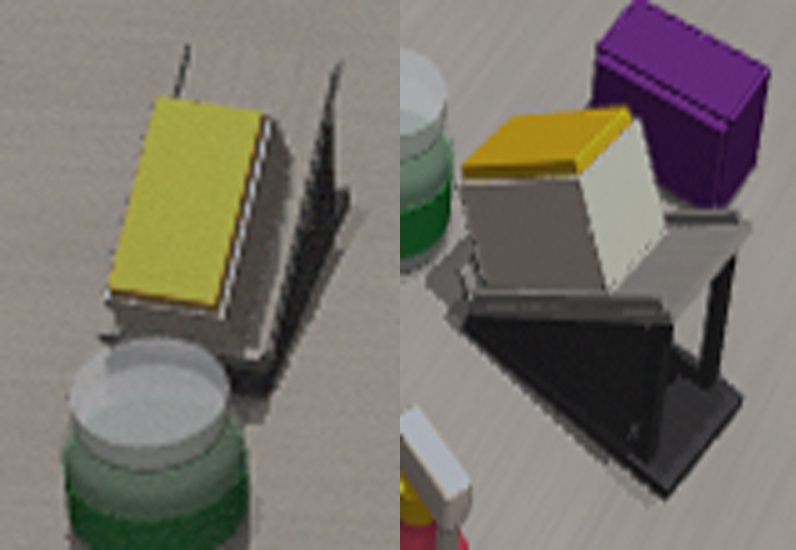

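```bash
cat > c.py <<'E'
from h import *
from scipy.optimize import least_squares
np.set_printoptions(precision=4,suppress=True)
obs={'scene':[[261,210],[252,247],[272,250],[281,212]],'side':[[403,222],[371,223],[358,234],[390,234]]}
def corners(p):
    x,y,z,yaw=p;t=np.radians(30)
    c,s=np.cos(yaw),np.sin(yaw)
    ex=np.array([np.cos(t)*c,np.cos(t)*s,-np.sin(t)]);ey=np.array([-s,c,0]);
    return np.array([[x,y,z]+a*.052*ex+b*.028*ey for a,b in((-1,-1),(1,-1),(1,1),(-1,1))]),ex,ey
for side in (0,1):
  for k in range(4):
    def f(p):
        C=corners(p)[0];r=[proj('scene',C)-np.array(obs['scene'])]
        if side: r.append(proj('side',C)-np.roll(np.array(obs['side']),k,0))
        return np.vstack(r).ravel()
    q=least_squares(f,[.49,-.24,.105,0]);print(side,k,q.x,q.cost)
    if not side: break
E
python3 c.py
```

```text
0 0 [ 0.4412 -0.2535  0.0581 -0.143 ] 0.688205372198944
1 0 [ 0.4979 -0.2415  0.1033 -0.1474] 8.845912489415134
1 1 [ 0.4978 -0.2414  0.1031 -0.9287] 630.5729857790328
1 2 [ 0.4971 -0.2428  0.1021 -1.6354] 1658.6732886496409
1 3 [ 0.4984 -0.2433  0.1019  0.2801] 1306.1144747658298
```

The lid fit (0.498, -0.241, 0.103) matches the height expected from the rack's geometry. The nest is at about (0.437, 0.213) with yaw -0.20. I'll start with the clamp, closing the fingers and moving above the handle.

```bash
python3 -m crank '[{"travel":[4.6,-4.0,0.2],"twist":0.073},{"travel":[4.7,-4.0,0.2],"twist":0},{"travel":[4.7,-4.0,0.2],"twist":0},{"travel":[4.7,-4.0,0.2],"twist":0},{"travel":[4.7,-4.0,0.2],"twist":0}]' 0
python3 - <<'E'
from h import *
np.set_printoptions(precision=4,suppress=True)
im=snap('wrist','w1')
ci=imaging.camera_info('wrist');print(np.array(ci['intrinsics']).tolist(),np.array(ci['cam_to_world']).tolist())
print(robot.sense()['tcp_pos'])
h=cv2.cvtColor(im,cv2.COLOR_RGB2HSV);b=cv2.inRange(h,np.array((100,130,40)),np.array((130,255,255)))
nn,l,st,c=cv2.connectedComponentsWithStats(b)
for i in range(1,nn):
    if st[i,4]>20: print(st[i],c[i],atz('wrist',c[i],.02)[:2])
E
```

```text
time: 2.02
tcp_pos: [0.3974, 0.3762, 0.2417]
ee_rot: [0.995, -0.1, 0.0, -0.0]
ft_force: [-0.4, 0.6, 0.3]
finger_gap: -0.0001
gripper_force: 0.0
[[371.64829954431775, 0.0, 320.8502697683474], [0.0, 371.64829954431775, 242.3370703834493], [0.0, 0.0, 1.0]] [[-0.20352293364793525, -0.9446359227557211, -0.25737402533819376, 0.4661951756143711], [-0.9790701562794247, 0.19630827422891045, 0.053709315320988056, 0.3576487856738044], [-0.0002110978933308752, 0.2629183046284794, -0.9648180763900338, 0.384833515867003], [0.0, 0.0, 0.0, 1.0]]
[0.4016 0.3719 0.2423]
[437  78  17  25 147] [440.3673  88.2585] [0.5006 0.2287]
[497  86  10  23  80] [503.5875  96.25  ] [0.4852 0.1583]
[435 175  22  24 127] [439.4567 188.5354] [0.3999 0.248 ]
[482 178  22  22 144] [498.75   190.8333] [0.386  0.1805]
```

```bash
python3 -m crank '[{"travel":[4.6,-4.0,0.2],"twist":0},{"travel":[4.6,-4.0,0.2],"twist":0},{"travel":[4.6,-4.0,0.2],"twist":0},{"travel":[4.6,-4.0,0],"twist":0},{"travel":[4.5,-3.9,0],"twist":0}]'
python3 -m crank '[{"travel":[0,0,0],"twist":0},{"travel":[0,0,-2],"twist":0},{"travel":[0,0,-2],"twist":0},{"travel":[0,0,-1],"twist":0}]'
python3 - <<'E'
from h import *
print(robot.sense()['tcp_pos'],robot.sense()['ft_force'])
a=snap('side');b=snap('scene')
a=cv2.resize(a[230:430,180:340],None,fx=2.5,fy=2.5);b=cv2.resize(b[180:340,380:520],None,fx=2.5*1.25,fy=2.5*1.25)
cv2.imwrite('pics/c3.png',np.hstack([a,b[:500]])[:,:,::-1])
E
```

```text
time: 2.7
tcp_pos: [0.6266, 0.1772, 0.2474]
ee_rot: [0.995, -0.1, 0.0, -0.0]
ft_force: [0.9, 0.4, 0.1]
finger_gap: 0.0003
gripper_force: 0.0
time: 3.2
tcp_pos: [0.6245, 0.1791, 0.1961]
ee_rot: [0.995, -0.1, -0.001, 0.0]
ft_force: [-0.3, 1.0, -0.9]
finger_gap: 0.0001
gripper_force: 0.0
[0.62446963 0.17913432 0.19610198] [-0.26597789  0.97372439 -0.87182387]
```

View pics/c3.png

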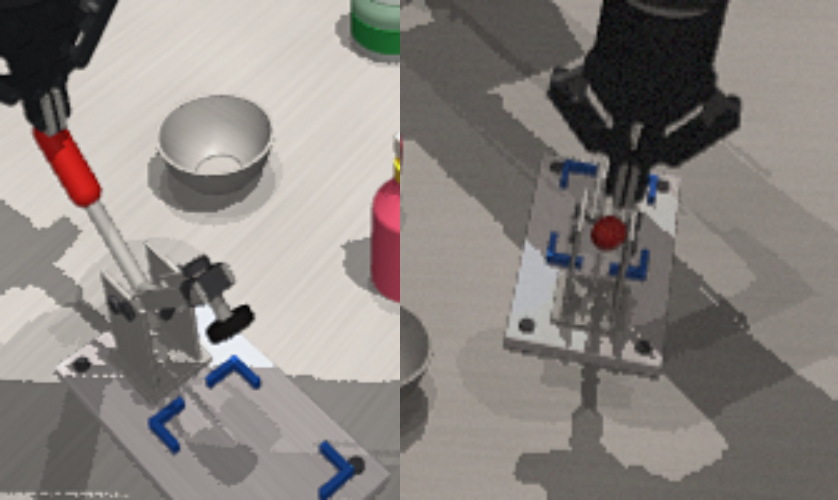

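The closed fingertips are just above the red grip, about 6 mm too far to +y. I'll correct that and then push down.

```bash
python3 -m crank '[{"travel":[0.6,-0.7,0.3],"twist":0},{"travel":[0,0,0],"twist":0},{"travel":[0,0,-1.5],"twist":0},{"travel":[0,0,-1.5],"twist":0}]'
python3 -m crank '[{"travel":[0,0,-1.2],"twist":0},{"travel":[0,0,-1.0],"twist":0},{"travel":[0,0,-0.5],"twist":0},{"travel":[0,0,0],"twist":0}]'
```

```text
time: 3.8
tcp_pos: [0.6317, 0.1718, 0.1706]
ee_rot: [0.995, -0.1, 0.001, -0.0]
ft_force: [-0.3, -0.0, 2.5]
finger_gap: -0.0005
gripper_force: 0.8
time: 4.3
tcp_pos: [0.6307, 0.1716, 0.1421]
ee_rot: [0.995, -0.1, -0.001, 0.0]
ft_force: [0.6, -0.0, -0.7]
finger_gap: 0.0002
gripper_force: 0.0
```

```bash
python3 -m crank '[{"travel":[0,0,-0.5],"twist":0},{"travel":[0,0,-0.4],"twist":0},{"travel":[0,0,0],"twist":0}]'
python3 - <<'E'
from h import *
print(robot.sense()['tcp_pos'],robot.sense()['ft_force'])
a=snap('side');b=snap('scene')
a=cv2.resize(a[230:430,180:340],None,fx=2.5,fy=2.5);b=cv2.resize(b[180:340,380:520],None,fx=2.5*1.25,fy=2.5*1.25)
cv2.imwrite('pics/c4.png',np.hstack([a,b[:500]])[:,:,::-1])
E
```

```text
time: 4.68
tcp_pos: [0.6318, 0.1717, 0.1361]
ee_rot: [0.995, -0.1, 0.001, -0.0]
ft_force: [-1.3, 0.3, 5.7]
finger_gap: -0.0002
gripper_force: 3.5
[0.631813   0.1716995  0.13610227] [-1.31398221  0.31794152  5.7411003 ]
```

View pics/c4.png

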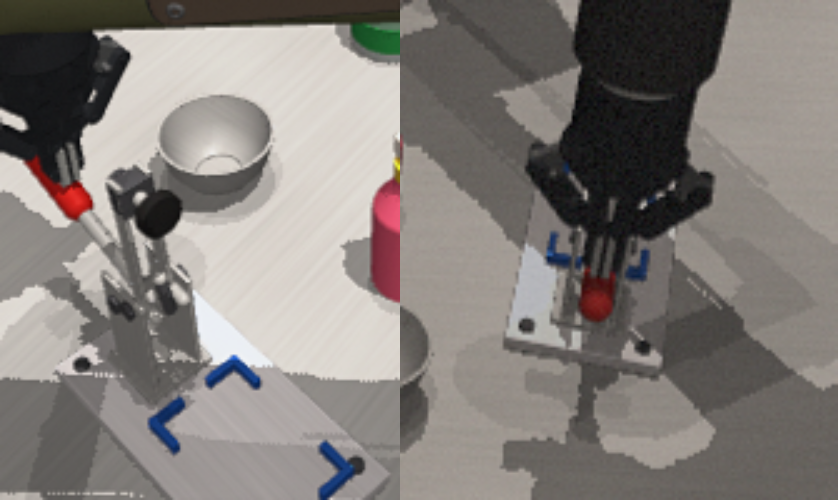

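```bash
python3 -m crank '[{"travel":[0,0,-0.4],"twist":0},{"travel":[0,0,-0.2],"twist":0},{"travel":[0,0,0],"twist":0}]'
python3 -m crank '[{"travel":[0,0,5.0],"twist":0},{"travel":[0,0,5.5],"twist":0},{"travel":[0,0,3],"twist":0},{"travel":[-6,1.3,0],"twist":0},{"travel":[-6,1.3,0],"twist":0}]'
python3 -m crank '[{"travel":[-6,1.3,0],"twist":0},{"travel":[-1,0.3,0],"twist":0},{"travel":[0,0,0],"twist":0}]' 1
python3 - <<'E'
from h import *
np.set_printoptions(precision=4,suppress=True)
im=snap('wrist','w2')
print(robot.sense()['tcp_pos'])
h=cv2.cvtColor(im,cv2.COLOR_RGB2HSV);b=cv2.inRange(h,np.array((100,130,40)),np.array((130,255,255)))
nn,l,st,c=cv2.connectedComponentsWithStats(b)
for i in range(1,nn):
    if st[i,4]>20: print(st[i],c[i],atz('wrist',c[i],.021)[:2])
ys,xs=np.nonzero(b);P=np.array([atz('wrist',(x,y),.021)[:2] for x,y in zip(xs,ys)])
print(cv2.minAreaRect(P.astype(np.float32)*1000))
E
```

```text
time: 5.15
tcp_pos: [0.6323, 0.1717, 0.1353]
ee_rot: [0.995, -0.1, 0.003, -0.001]
ft_force: [-10.8, 1.0, 23.4]
finger_gap: -0.0004
gripper_force: 13.3
time: 5.78
tcp_pos: [0.51, 0.198, 0.2617]
ee_rot: [0.995, -0.101, -0.001, 0.001]
ft_force: [0.2, 1.3, 0.9]
finger_gap: -0.0004
gripper_force: 0.0
time: 6.15
tcp_pos: [0.4409, 0.214, 0.2635]
ee_rot: [0.995, -0.099, 0.0, -0.0]
ft_force: [0.2, 1.0, -0.9]
finger_gap: 0.0542
gripper_force: 0.0
[0.4415 0.2138 0.2631]
[286 149  21  28 221] [291.5882 158.3077] [0.4967 0.2327]
[336 149  27  28 262] [354.1374 157.6183] [0.4846 0.1694]
[335 240  27  27 263] [351.7795 257.943 ] [0.3789 0.1915]
[288 242   5  25  51] [289.6667 255.6863] [0.3948 0.2572]
((437.62213134765625, 210.2248992919922), (79.13859558105469, 126.49358367919922), 78.67366027832031)
```

View pics/w2.png

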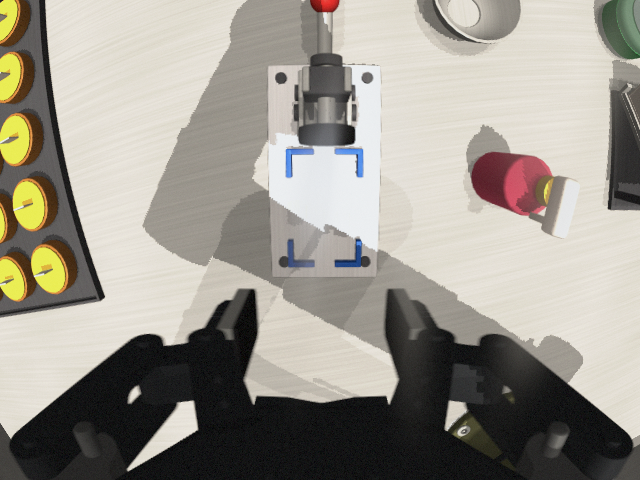

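The clamp is back: the pad is at (327,130) with its arm upright. The nest's blue blocks form a 79 x 126 mm outer rectangle, as they should, centred near (0.437, 0.211) with yaw -0.198. I'll go over the rack and refine the tub's position.

```bash
python3 -m crank '[{"travel":[0.5,-5.7,0],"twist":0.05},{"travel":[0.5,-5.7,0],"twist":0},{"travel":[0.5,-5.7,0],"twist":0},{"travel":[0.5,-5.7,0],"twist":0},{"travel":[0.5,-5.7,0],"twist":0}]' 1
python3 -m crank '[{"travel":[0.5,-5.7,0],"twist":0},{"travel":[0.6,-5.7,0],"twist":0},{"travel":[0.6,-5.6,0],"twist":0},{"travel":[0,0,0],"twist":0}]'
python3 - <<'E'
from h import *
from scipy.optimize import least_squares
np.set_printoptions(precision=4,suppress=True)
im=snap('wrist','w3');s=robot.sense();print(s['tcp_pos'],s['ee_rot'])
h=cv2.cvtColor(im,cv2.COLOR_RGB2HSV);y=cv2.inRange(h,np.array((20,110,70)),np.array((36,255,255)))
y=cv2.morphologyEx(y,cv2.MORPH_OPEN,np.ones((3,3)))
cs,_=cv2.findContours(y,cv2.RETR_EXTERNAL,cv2.CHAIN_APPROX_NONE)
for c in cs:
    if cv2.contourArea(c)>800: print(cv2.contourArea(c),cv2.approxPolyDP(c,6,True)[:,0].tolist())
E
```

```text
time: 6.82
tcp_pos: [0.4668, -0.0741, 0.2626]
ee_rot: [0.997, -0.076, -0.001, 0.0]
ft_force: [1.5, 1.1, 0.1]
finger_gap: 0.0854
gripper_force: 0.0
time: 7.32
tcp_pos: [0.4829, -0.2458, 0.2608]
ee_rot: [0.997, -0.079, -0.002, 0.0]
ft_force: [-0.5, -0.1, -1.1]
finger_gap: 0.0852
gripper_force: 0.0
[ 0.4831 -0.2441  0.2613] [ 0.997  -0.078  -0.0019 -0.0001]
7945.5 [[282, 149], [277, 267], [345, 268], [343, 150]]
803.0 [[627, 74], [619, 105], [639, 121], [639, 99], [628, 97], [639, 95], [639, 79]]
924.0 [[612, 9], [609, 35], [630, 54], [637, 31], [618, 31], [634, 24]]
```

View pics/w3.png

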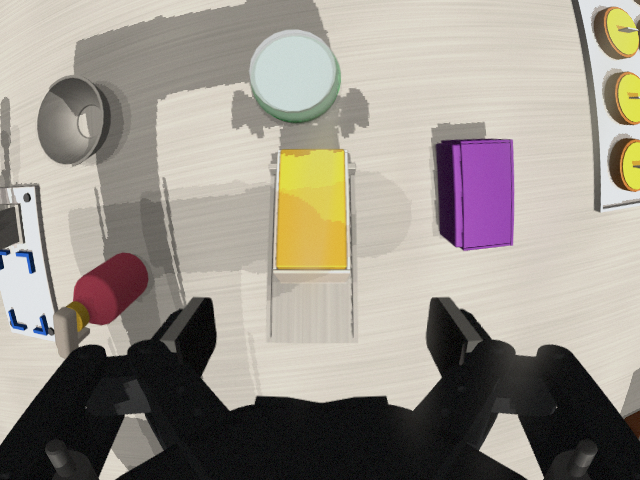

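```bash
cat > c2.py <<'E'
from c import *
ob=np.array([[348,268],[345,150],[280,150],[276,268]])
# corners order (-x,-y),(+x,-y),(+x,+y),(-x,+y); image left = +y
for fix in (None,.1045,'all'):
    def f(p):
        if isinstance(fix,float): p=[p[0],p[1],fix,p[3]]
        C=corners(p)[0];r=[proj('wrist',C)-ob]
        if fix=='all': r+= [proj('scene',C)-np.array(obs['scene']),proj('side',C)-np.array(obs['side'])]
        return np.vstack(r).ravel()
    q=least_squares(f,[.49,-.24,.105,-.15]);print(fix,q.x,q.cost,q.fun.round(1)[:8])
E
python3 c2.py | tail -6
```

```text
1 1 [ 0.4978 -0.2414  0.1031 -0.9287] 630.5729857790328
1 2 [ 0.4971 -0.2428  0.1021 -1.6354] 1658.6732886496409
1 3 [ 0.4984 -0.2433  0.1019  0.2801] 1306.1144747658298
None [ 0.4985 -0.24    0.1037 -0.1532] 0.3006974153766731 [-0.4  0.1 -0.2 -0.4  0.4  0.   0.2  0.2]
0.1045 [ 0.4987 -0.24    0.105  -0.1532] 0.3701107552880203 [-0.3  0.3 -0.2 -0.5  0.3 -0.1  0.1  0.4]
all [ 0.4985 -0.2402  0.1039 -0.1527] 10.27992741976636 [-0.   0.3 -0.  -0.4  0.6  0.1  0.5  0.4]
```

The wrist fit agrees with the other cameras to 1 mm: lid centre (0.4985, -0.240, 0.104), yaw -0.153. The view shows the tub centred at (313,208) with the fingers open on either side of it. I'll descend and grip.

```bash
python3 -m crank '[{"travel":[0.2,0.6,-3],"twist":0},{"travel":[0,0,-5],"twist":0},{"travel":[0,0,-5],"twist":0},{"travel":[0,0,-3.5],"twist":0},{"travel":[0,0,-1.5],"twist":0}]' 1
python3 -m crank '[{"travel":[0,0,-1.6],"twist":0},{"travel":[0,0,0],"twist":0}]'
```

```text
time: 8.0
tcp_pos: [0.4844, -0.2348, 0.0807]
ee_rot: [0.997, -0.075, -0.002, -0.0]
ft_force: [1.0, -0.3, 1.6]
finger_gap: 0.0853
gripper_force: 0.0
time: 8.25
tcp_pos: [0.4851, -0.2352, 0.0669]
ee_rot: [0.997, -0.075, -0.0, -0.0]
ft_force: [-0.3, -0.2, 1.1]
finger_gap: 0.0853
gripper_force: 0.0
```

```bash
python3 -m crank '[{"travel":[0,-0.2,-0.2],"twist":0},{"travel":[0,0,0],"twist":0},{"travel":[0,0,0],"twist":0},{"travel":[0,0,0],"twist":0},{"travel":[0,0,0],"twist":0}]' 0.5
python3 -m crank '[{"travel":[0,0,0],"twist":0},{"travel":[0,0,1],"twist":0},{"travel":[0,0,2],"twist":0},{"travel":[0,0,4],"twist":0}]'
```

```text
time: 8.88
tcp_pos: [0.486, -0.2377, 0.0666]
ee_rot: [0.997, -0.075, 0.001, 0.0]
ft_force: [0.8, -0.8, 6.6]
finger_gap: 0.0612
gripper_force: 68.5
time: 9.38
tcp_pos: [0.4834, -0.2366, 0.1333]
ee_rot: [0.997, -0.075, -0.003, -0.001]
ft_force: [0.8, -0.5, -1.3]
finger_gap: 0.0613
gripper_force: 67.7
```

The tub is gripped with a 61 mm gap. It hangs tipped, so I'll level it by rolling it about its low edge on free worktop near (0.52, -0.10).

```bash
python3 -m crank '[{"travel":[0,0.5,2],"twist":0},{"travel":[1.4,4.4,0],"twist":0},{"travel":[1.4,4.4,0],"twist":0},{"travel":[1.4,4.4,-1],"twist":0},{"travel":[0,0,-3],"twist":0}]'
python3 -m crank '[{"travel":[0,0,-3],"twist":0},{"travel":[0,0,-2],"twist":0},{"travel":[0,0,0],"twist":0}]'
python3 - <<'E'
from h import *
a=snap('side');b=snap('scene');print(robot.sense()['tcp_pos'])
a=cv2.resize(a[170:370,240:440],None,fx=2,fy=2);b=cv2.resize(b[180:340,240:400],None,fx=2.5,fy=2.5)
cv2.imwrite('pics/c5.png',np.hstack([a,b])[:,:,::-1])
E
```

```text
time: 10.0
tcp_pos: [0.5283, -0.0972, 0.1154]
ee_rot: [0.997, -0.073, 0.001, -0.001]
ft_force: [0.3, -1.2, -2.0]
finger_gap: 0.0609
gripper_force: 67.9
time: 10.38
tcp_pos: [0.5253, -0.1, 0.0626]
ee_rot: [0.997, -0.075, -0.003, 0.0]
ft_force: [1.3, -0.3, -1.4]
finger_gap: 0.0615
gripper_force: 67.8
[ 0.52724568 -0.10028582  0.06568212]
```

View pics/c5.png

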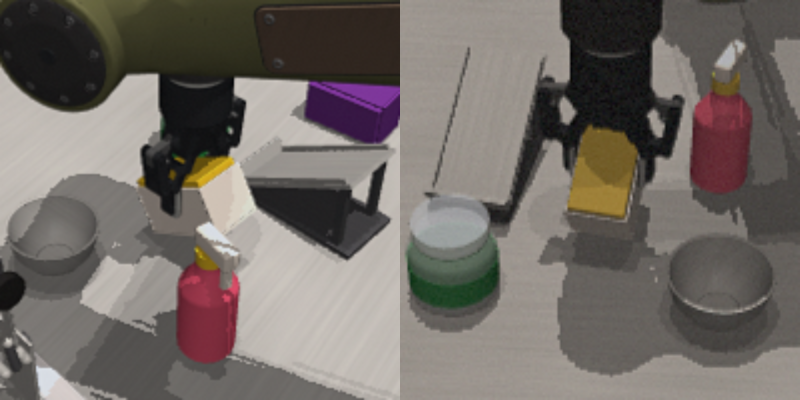

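The tub is held, tipped, with its lid up, clear of the bowl and spray. Next I'll roll it level.

```bash
python3 -m crank '[{"travel":[0,0,-1.3],"twist":0},{"travel":[0,0,-0.6],"twist":0},{"travel":[0,0,0],"twist":0}]'
python3 -m crank '[{"travel":[-0.5,0.1,-0.3],"twist":0},{"travel":[-0.6,0.1,-0.3],"twist":0},{"travel":[-0.5,0.1,-0.3],"twist":0},{"travel":[-0.5,0.1,-0.4],"twist":0}]'
python3 -m crank '[{"travel":[-0.4,0.1,-0.4],"twist":0},{"travel":[-0.4,0,-0.5],"twist":0},{"travel":[0,0,0],"twist":0},{"travel":[0,0,0],"twist":0}]'
```

```text
time: 10.85
tcp_pos: [0.527, -0.1004, 0.0459]
ee_rot: [0.997, -0.075, -0.0, 0.0]
ft_force: [0.1, -0.0, -2.1]
finger_gap: 0.0613
gripper_force: 68.0
time: 11.35
tcp_pos: [0.5098, -0.0971, 0.0384]
ee_rot: [0.997, -0.075, 0.005, 0.001]
ft_force: [-0.8, -0.7, 15.0]
finger_gap: 0.0612
gripper_force: 69.5
time: 11.85
tcp_pos: [0.5001, -0.0959, 0.0296]
ee_rot: [0.997, -0.075, 0.003, 0.001]
ft_force: [-9.1, 2.3, 20.5]
finger_gap: 0.0611
gripper_force: 70.9
```

```bash
python3 -m crank '[{"travel":[-0.2,0,-0.3],"twist":0},{"travel":[0,0,-0.2],"twist":0},{"travel":[0,0,0],"twist":0}]'
python3 -m crank '[{"travel":[0,0,0],"twist":0},{"travel":[0,0,0],"twist":0},{"travel":[0,0,0],"twist":0},{"travel":[0,0,0],"twist":0}]' 1
python3 -m crank '[{"travel":[0,0,5],"twist":0},{"travel":[0,0,6],"twist":0},{"travel":[0,0,6],"twist":0},{"travel":[0,0,4],"twist":0},{"travel":[0,0,0],"twist":0}]'
cat > d.py <<'E'
from h import *
import sys
from scipy.optimize import least_squares
np.set_printoptions(precision=4,suppress=True)
zl=float(sys.argv[1]);guess=[float(v) for v in sys.argv[2:4]]
obs={}
for n in('wrist','side','scene'):
    im=snap(n,sys.argv[4]+n);h=cv2.cvtColor(im,cv2.COLOR_RGB2HSV);y=cv2.inRange(h,np.array((18,110,60)),np.array((36,255,255)))
    y=cv2.morphologyEx(y,cv2.MORPH_OPEN,np.ones((3,3)))
    g=proj(n,[guess+[zl]])[0]
    cs,_=cv2.findContours(y,cv2.RETR_EXTERNAL,cv2.CHAIN_APPROX_NONE)
    cs=[c for c in cs if cv2.contourArea(c)>80]
    c=min(cs,key=lambda c:np.hypot(*(c.mean((0,1))-g)))
    P=np.array([atz(n,p,zl)[:2] for p in c[:,0].astype(float)])
    r=cv2.minAreaRect(P.astype(np.float32)*1000)
    print(n,g,c.mean((0,1)),cv2.contourArea(c),r)
s=robot.sense();print(s['tcp_pos'],s['ee_rot'],s['time'])
E
python3 d.py .066 .50 -.097 e1
```

```text
time: 12.22
tcp_pos: [0.4976, -0.0957, 0.0254]
ee_rot: [0.997, -0.075, 0.002, 0.001]
ft_force: [-16.9, 5.1, 28.6]
finger_gap: 0.0614
gripper_force: 72.6
time: 12.72
tcp_pos: [0.4959, -0.0954, 0.0188]
ee_rot: [0.997, -0.075, -0.0, 0.0]
ft_force: [-0.7, 0.5, 0.3]
finger_gap: 0.085
gripper_force: 0.0
time: 13.35
tcp_pos: [0.4975, -0.0955, 0.2331]
ee_rot: [0.997, -0.075, 0.003, -0.0]
ft_force: [1.1, 1.0, -1.2]
finger_gap: 0.0853
gripper_force: 0.0
wrist [321.7764 218.2559] [321.1051 220.3409] 7275.0 ((496.1138000488281, -95.94965362548828), (54.164405822753906, 101.31145477294922), 81.47883605957031)
side [345.6    274.3207] [346.5    276.3302] 765.0 ((495.7193908691406, -89.97482299804688), (59.828609466552734, 107.37376403808594), 81.64545440673828)
scene [325.4062 245.2209] [325.7766 245.4894] 592.0 ((499.1112976074219, -96.26714324951172), (55.394012451171875, 108.9933853149414), 81.50981140136719)
[ 0.4958 -0.0952  0.2278] [ 0.9972 -0.0753 -0.001  -0.    ] 13.5
```

```bash
python3 - <<'E'
from h import *
N=np.array([.437,.211,0]);ex=np.array([np.cos(-.198),np.sin(-.198),0]);ey=np.array([-ex[1],ex[0],0])
for px in ((243.2,315.2),(231,303)):
    o,d=ray('side',px);t=(N-o)@ey/(d@ey);P=o+t*d;print((P-N)@ex,P[2])
tub=np.array([.4965,-.0955]);e=np.array([np.cos(-.148),np.sin(-.148)]);tc=tub-.028*e;print('regrasp',tc,'nest tcp',N[:2]-.028*ex[:2])
print(robot.sense()['tcp_pos'])
E
```

```text
0.07680876638090516 0.19394900562072825
0.10917129760582528 0.19724797799358307
regrasp [ 0.4688061  -0.09137111] nest tcp [0.40954707 0.21650785]
[ 0.4958219  -0.09521157  0.22781568]
```

```bash
python3 -m crank '[{"travel":[-2.6,0.4,-3],"twist":0},{"travel":[0,0,-5],"twist":0},{"travel":[0,0,-5],"twist":0},{"travel":[0,0,-4],"twist":0},{"travel":[0,0,-2.5],"twist":0}]' 1
python3 -m crank '[{"travel":[0,0,-0.8],"twist":0},{"travel":[0,0,0],"twist":0}]'
```

```text
time: 14.12
tcp_pos: [0.4679, -0.0916, 0.0302]
ee_rot: [0.997, -0.075, -0.003, 0.0]
ft_force: [-0.5, -0.1, 0.7]
finger_gap: 0.0853
gripper_force: 0.0
time: 14.38
tcp_pos: [0.4698, -0.0915, 0.0258]
ee_rot: [0.997, -0.075, -0.001, 0.0]
ft_force: [0.6, -0.7, 0.0]
finger_gap: 0.0854
gripper_force: 0.0
```

```bash
python3 -m crank '[{"travel":[0,0,0],"twist":0},{"travel":[0,0,0],"twist":0},{"travel":[0,0,0],"twist":0},{"travel":[0,0,0],"twist":0}]' 0.5
python3 -m crank '[{"travel":[0,0,2],"twist":0},{"travel":[0,0,5],"twist":0},{"travel":[0,0,6],"twist":0},{"travel":[0,0,6],"twist":0},{"travel":[-1,0.5,1],"twist":-0.045}]'
python3 -m crank '[{"travel":[-1.0,6.0,0],"twist":0},{"travel":[-1.0,6.0,0],"twist":0},{"travel":[-1.0,6.0,0],"twist":0},{"travel":[-1.0,6.0,0],"twist":0},{"travel":[-1.0,5.9,0],"twist":0}]'
python3 -m crank '[{"travel":[0,0,0],"twist":0},{"travel":[0,0,0],"twist":0}]'
python3 - <<'E'
from h import *
s=robot.sense();print(s['tcp_pos'],2*np.arctan2(s['ee_rot'][1],s['ee_rot'][0]))
snap('wrist','w5')
E
```

```text
time: 14.88
tcp_pos: [0.4712, -0.0913, 0.0279]
ee_rot: [0.997, -0.075, 0.001, -0.0]
ft_force: [-2.3, 0.6, 5.6]
finger_gap: 0.0607
gripper_force: 68.1
time: 15.5
tcp_pos: [0.4615, -0.0865, 0.2307]
ee_rot: [0.995, -0.099, 0.003, -0.001]
ft_force: [0.1, 0.3, -3.9]
finger_gap: 0.0608
gripper_force: 67.4
time: 16.12
tcp_pos: [0.409, 0.2144, 0.2258]
ee_rot: [0.995, -0.098, -0.0, 0.0]
ft_force: [1.6, -0.2, -2.1]
finger_gap: 0.0609
gripper_force: 68.5
time: 16.38
tcp_pos: [0.4099, 0.2126, 0.2257]
ee_rot: [0.995, -0.097, -0.0, 0.0]
ft_force: [-0.5, -0.1, -1.3]
finger_gap: 0.0606
gripper_force: 68.5
[0.40991839 0.21258432 0.22573324] -0.19499761927518916
```

```bash
python3 d.py .264 .435 .208 e2; python3 - <<'E'
import numpy as np
ex=np.array([np.cos(-.198),np.sin(-.198)]);N=np.array([.437,.211]);print('tcp goal',N-.0256*ex)
E
```

```text
wrist [314.5458 283.2563] [320.9531 250.0896] 51910.0 ((436.6106262207031, 205.68060302734375), (54.4541015625, 101.23237609863281), 78.70770263671875)
side [273.4645 310.2441] [287.0737 324.8947] 723.5 ((405.2654113769531, 216.64427185058594), (58.41179656982422, 47.712894439697266), 78.78205871582031)
scene [459.4427 169.3561] [458.2316 171.0842] 593.5 ((439.8017578125, 204.7694549560547), (55.3018913269043, 113.25568389892578), 78.94249725341797)
[0.4105 0.2117 0.2264] [ 0.9951 -0.0986  0.0001 -0.0001] 16.575
tcp goal [0.41190017 0.21603575]
```

View pics/e2wrist.png

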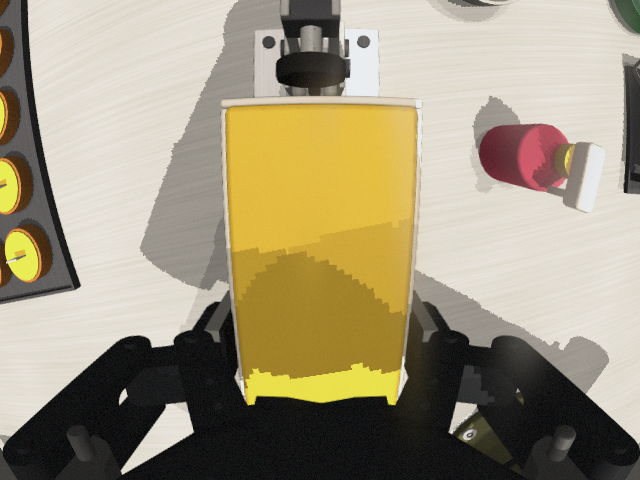

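The tub is level with its lid up, parallel to the nest and about 5 mm too far to -y. I'll correct that and descend to just above the guide blocks.

```bash
python3 -m crank '[{"travel":[0.1,0.5,0],"twist":0},{"travel":[0,0,-4],"twist":0},{"travel":[0,0,-5],"twist":0},{"travel":[0,0,-5],"twist":0},{"travel":[0,0,-2],"twist":0}]'
python3 -m crank '[{"travel":[0,0,-0.6],"twist":0},{"travel":[0,0,0],"twist":0},{"travel":[0,0,0],"twist":0}]'
python3 d.py .096 .437 .211 e3; python3 - <<'E'
import cv2
from h import *
a=cv2.imread('pics/e3side.png')[320:480,190:350];b=cv2.imread('pics/e3scene.png')[190:320,390:520]
a=cv2.resize(a,(400,400),interpolation=2);b=cv2.resize(b,(400,400),interpolation=2);cv2.imwrite('pics/c6.png',np.hstack([a,b]))
E
```

```text
time: 17.2
tcp_pos: [0.4099, 0.2162, 0.0627]
ee_rot: [0.995, -0.098, -0.002, 0.002]
ft_force: [-0.4, 0.9, -1.5]
finger_gap: 0.0611
gripper_force: 68.3
time: 17.58
tcp_pos: [0.4119, 0.2182, 0.0618]
ee_rot: [0.995, -0.098, 0.001, -0.001]
ft_force: [1.0, -0.3, -2.4]
finger_gap: 0.0612
gripper_force: 68.3
wrist [325.0369 275.3008] [321.0182 250.1047] 51865.0 ((436.91851806640625, 212.2974853515625), (56.2064094543457, 104.06092071533203), 78.79234313964844)
side [277.8111 381.5737] [254.04 372.36] 225.0 ((478.2465515136719, 218.1236114501953), (33.8184814453125, 30.69355583190918), 79.19267272949219)
scene [449.4625 226.2876] [441.8333 225.    ] 136.0 ((431.6564025878906, 192.72178649902344), (15.252615928649902, 111.38176727294922), 78.58258819580078)
[0.4116 0.218  0.0612] [ 0.9952 -0.0977  0.0005 -0.0006] 17.725
```

View pics/c6.png

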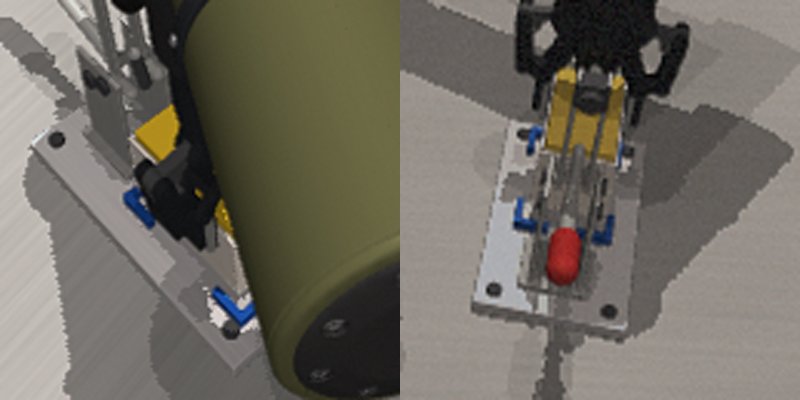

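The tub is just above the blocks and within about 1.5 mm of the nest's middle. Next I'll nudge it and lower it.

```bash
python3 -m crank '[{"travel":[0,-0.1,-0.4],"twist":0},{"travel":[0,0,-0.5],"twist":0},{"travel":[0,0,0],"twist":0},{"travel":[0,0,-0.5],"twist":0},{"travel":[0,0,0],"twist":0}]'
python3 -m crank '[{"travel":[0,0,-0.5],"twist":0},{"travel":[0,0,0],"twist":0}]'
```

```text
time: 18.35
tcp_pos: [0.4109, 0.2164, 0.0457]
ee_rot: [0.995, -0.098, -0.0, 0.0]
ft_force: [0.3, -1.3, -1.6]
finger_gap: 0.0615
gripper_force: 68.3
time: 18.6
tcp_pos: [0.411, 0.2164, 0.0407]
ee_rot: [0.995, -0.098, -0.0, 0.0]
ft_force: [-0.4, 0.0, -3.3]
finger_gap: 0.0611
gripper_force: 68.3
```

```bash
python3 -m crank '[{"travel":[0,0,-0.2],"twist":0},{"travel":[0,0,0],"twist":0},{"travel":[0,0,-0.1],"twist":0},{"travel":[0,0,0],"twist":0}]'
```

```text
time: 19.1
tcp_pos: [0.4114, 0.2167, 0.0398]
ee_rot: [0.995, -0.098, 0.0, -0.0]
ft_force: [-7.3, -1.3, 8.9]
finger_gap: 0.0606
gripper_force: 70.0
```

It is seated: there is contact at the expected floor height. I'll release, rise and check.

```bash
python3 -m crank '[{"travel":[0,0,0],"twist":0},{"travel":[0,0,0],"twist":0},{"travel":[0,0,0],"twist":0},{"travel":[0,0,0],"twist":0}]' 1
python3 -m crank '[{"travel":[0,0,4],"twist":0},{"travel":[0,0,6],"twist":0},{"travel":[0,0,6],"twist":0},{"travel":[0,0,6],"twist":0},{"travel":[0,0,0],"twist":0}]'
python3 d.py .078 .437 .211 e4; python3 - <<'E'
from h import *
# red grip -> handle angle, in the press plane
N=np.array([.4374,.2106,0]);ex=np.array([np.cos(-.198),np.sin(-.198),0]);ey=np.array([-ex[1],ex[0],0])
for n in('side','scene'):
    im=cv2.imread(f'pics/e4{n}.png')[:,:,::-1];m=(im[...,0]>110)&(im[...,1]<60)&(im[...,2]<60)
    ys,xs=np.nonzero(m);g=proj(n,[[.64,.165,.13]])[0];k=np.hypot(xs-g[0],ys-g[1])<40
    px=(xs[k].mean(),ys[k].mean());o,d=ray(n,px);t=(N-o)@ey/(d@ey);P=o+t*d;print(n,px,P,'along',(P-N)@ex-.113,P[2]-.091)
E
```

```text
time: 19.6
tcp_pos: [0.4112, 0.2166, 0.0381]
ee_rot: [0.995, -0.098, -0.0, 0.0]
ft_force: [0.2, -0.5, -0.1]
finger_gap: 0.0855
gripper_force: 0.0
time: 20.23
tcp_pos: [0.4127, 0.2174, 0.2639]
ee_rot: [0.995, -0.098, 0.003, -0.003]
ft_force: [0.1, 0.1, -0.1]
finger_gap: 0.0854
gripper_force: 0.0
wrist [322.3137 189.1638] [323.5    189.0118] 6743.0 ((435.2274169921875, 210.28158569335938), (54.042598724365234, 100.48783111572266), 78.86471557617188)
side [278.4285 387.9594] [277.9407 391.0889] 1895.5 ((436.0578308105469, 214.820068359375), (57.16691207885742, 107.19158935546875), 78.79956817626953)
scene [448.3464 231.8147] [440.5273 230.1091] 125.5 ((430.22125244140625, 192.435791015625), (17.152061462402344, 95.63047790527344), 78.62984466552734)
[0.4109 0.2167 0.2571] [ 0.9952 -0.0977 -0.0007  0.0004] 20.375
side (np.float64(202.42857142857142), np.float64(301.0619946091644)) [0.6487117  0.16820481 0.12128095] along 0.1025225922422054 0.030280952335837136
scene (np.float64(443.0846153846154), np.float64(271.44615384615383)) [0.65430546 0.16708254 0.14251552] along 0.1082278186777224 0.05151551684186581
```

The tub stands in the nest with its lid up, and the handle is at about 20° above level. I'll go and grip the handle.

```bash
python3 -m crank '[{"travel":[5.9,-1.2,0],"twist":0},{"travel":[5.9,-1.2,0],"twist":0},{"travel":[5.9,-1.2,0],"twist":0},{"travel":[5.8,-1.2,0],"twist":0},{"travel":[0,0,-4],"twist":0}]' 0.8
python3 -m crank '[{"travel":[0,0,-4],"twist":0},{"travel":[0,0,-4],"twist":0},{"travel":[0,0,0],"twist":0}]'
```

```text
time: 21.0
tcp_pos: [0.6502, 0.1676, 0.2146]
ee_rot: [0.995, -0.099, -0.001, 0.001]
ft_force: [-0.9, 1.0, -0.7]
finger_gap: 0.0683
gripper_force: 0.0
time: 21.38
tcp_pos: [0.6436, 0.1676, 0.1321]
ee_rot: [0.995, -0.098, -0.005, 0.003]
ft_force: [-0.3, 0.1, 0.6]
finger_gap: 0.0681
gripper_force: 0.0
```

```bash
python3 -m crank '[{"travel":[0.1,0.1,-1.5],"twist":0},{"travel":[0,0,-0.9],"twist":0},{"travel":[0,0,0],"twist":0}]'
python3 -m crank '[{"travel":[0,0,0],"twist":0},{"travel":[0,0,0],"twist":0},{"travel":[0,0,0],"twist":0},{"travel":[0,0,0],"twist":0},{"travel":[0,0,0],"twist":0}]' 0
python3 - <<'E'
import numpy as np
ex=np.array([np.cos(-.198),np.sin(-.198)]);g0=None
for h in (0,.2,.4,.6,.8,1.0,1.2,1.37,1.45,1.52,1.56):
    a=h+np.radians(20);x,z=105*np.cos(a),105*np.sin(a);p=np.r_[x*ex,z]
    if g0 is not None: print(h,((p-q)/10).round(2),((p-g0)/10).round(2))
    else: g0=p
    q=p
E
```

```text
time: 21.75
tcp_pos: [0.647, 0.1697, 0.114]
ee_rot: [0.995, -0.098, -0.0, 0.0]
ft_force: [0.3, -0.1, 0.3]
finger_gap: 0.0683
gripper_force: 0.0
time: 22.38
tcp_pos: [0.6475, 0.1698, 0.115]
ee_rot: [0.995, -0.098, 0.001, -0.0]
ft_force: [-1.8, 0.6, 4.2]
finger_gap: 0.0213
gripper_force: 58.9
0.2 [-0.89  0.18  1.89] [-0.89  0.18  1.89]
0.4 [-1.24  0.25  1.67] [-2.13  0.43  3.56]
0.6 [-1.54  0.31  1.39] [-3.68  0.74  4.94]
0.8 [-1.78  0.36  1.04] [-5.46  1.1   5.99]
1.0 [-1.95  0.39  0.66] [-7.41  1.49  6.65]
1.2 [-2.04  0.41  0.25] [-9.45  1.9   6.91]
1.37 [-1.74  0.35 -0.11] [-11.19   2.25   6.79]
1.45 [-0.81  0.16 -0.16] [-12.     2.41   6.64]
1.52 [-0.7   0.14 -0.19] [-12.7    2.55   6.45]
1.56 [-0.39  0.08 -0.13] [-13.09   2.63   6.31]
```

The bar is gripped. Next I'll swing it along the arc.

```bash
python3 -m crank '[{"travel":[-0.9,0.18,1.9],"twist":0},{"travel":[-1.24,0.25,1.67],"twist":0},{"travel":[-1.54,0.31,1.39],"twist":0},{"travel":[-1.78,0.36,1.04],"twist":0},{"travel":[0,0,0],"twist":0}]'
```

```text
time: 23.0
tcp_pos: [0.5881, 0.1814, 0.1717]
ee_rot: [0.995, -0.097, -0.005, 0.001]
ft_force: [-8.3, 1.9, -8.4]
finger_gap: 0.0194
gripper_force: 65.0
```

```bash
python3 -m crank '[{"travel":[-1.9,0.38,0.5],"twist":0},{"travel":[-1.9,0.38,0.2],"twist":0},{"travel":[0,0,0],"twist":0}]'
```

```text
time: 23.38
tcp_pos: [0.5539, 0.1884, 0.1831]
ee_rot: [0.995, -0.097, 0.001, -0.0]
ft_force: [-0.2, 0.5, -0.5]
finger_gap: -0.0002
gripper_force: 0.0
```

The fingers slipped off the bar. I'll measure where the handle stands now.

```bash
cat > g.py <<'E'
from h import *
np.set_printoptions(precision=4,suppress=True)
N=np.array([.4374,.2106,0]);ex=np.array([np.cos(-.198),np.sin(-.198),0]);ey=np.array([-ex[1],ex[0],0])
for n in('side','scene'):
    im=snap(n,'g_'+n);m=((im[...,0]>90)&(im[...,1]<55)&(im[...,2]<55)).astype(np.uint8)
    g=proj(n,[[.60,.18,.17]])[0]
    nn,l,st,c=cv2.connectedComponentsWithStats(m)
    for i in range(1,nn):
        if st[i,4]>15 and np.hypot(*(c[i]-g))<70:
            o,d=ray(n,c[i]);t=(N-o)@ey/(d@ey);P=o+t*d;x,z=(P-N)@ex-.113,P[2]-.091
            ys,xs=np.nonzero(l==i);Q=[]
            for a,b in zip(xs,ys):
                o,d=ray(n,(a,b));t=(N-o)@ey/(d@ey);p=o+t*d;Q.append([(p-N)@ex-.113,p[2]-.091])
            Q=np.array(Q);w,v=np.linalg.eigh(np.cov(Q.T))
            print(n,st[i],c[i],'x,z,r',x,z,np.hypot(x,z),'h',np.arctan2(z,x)-.349,'axis',v[:,1],'min',Q.min(0),'max',Q.max(0))
s=robot.sense();t=s['tcp_pos'];print(t,'tcp in pivot frame',(t-N)@ex-.113,(t-N)@ey,t[2]-.091)
E
python3 g.py
```

```text
side [204 279   8   7  39] [207.5128 282.2821] x,z,r 0.06505491714371713 0.10435059037425273 0.12296823962320916 h 0.6643293600332081 axis [-0.7691  0.6391] min [0.0533 0.0925] max [0.0792 0.1148]
side [212 299  14  15  90] [217.9111 307.0333] x,z,r 0.04514967553955267 0.0584349812376139 0.07384538058380612 h 0.563957314166073 axis [-0.952  0.306] min [0.0212 0.043 ] max [0.0631 0.0777]
scene [447 226  10   8  59] [451.2881 229.5254] x,z,r 0.08150639271267797 0.14753873375049673 0.16855553983697258 h 0.7170812341937796 axis [-0.791  -0.6118] min [-0.3271 -0.1674] max [0.3138 0.3269]
[0.5547 0.1882 0.1823] tcp in pivot frame 0.006380371922821343 0.0011053459572631895 0.09125966653337253
```

The handle stands at about 0.62 with the closed fingers on its nest side. Pushing is sturdier than gripping, so I'll go over to its far side and push it across with the closed fingers.

```bash
python3 -m crank '[{"travel":[0,0,4],"twist":0},{"travel":[0,0,3.5],"twist":0},{"travel":[5.4,-1.1,0],"twist":0},{"travel":[5.4,-1.1,0],"twist":0},{"travel":[0,0,0],"twist":0}]' 0
python3 -m crank '[{"travel":[0,-0.1,-3.5],"twist":0},{"travel":[0,0,-3.5],"twist":0},{"travel":[0,0,0],"twist":0}]'
python3 g.py
```

```text
time: 24.1
tcp_pos: [0.665, 0.1648, 0.25]
ee_rot: [0.995, -0.099, -0.004, 0.002]
ft_force: [-0.0, 0.6, -1.2]
finger_gap: 0.0001
gripper_force: 0.0
time: 24.48
tcp_pos: [0.6611, 0.1647, 0.1832]
ee_rot: [0.995, -0.098, -0.003, 0.001]
ft_force: [0.2, -0.8, -0.5]
finger_gap: -0.0005
gripper_force: 0.0
side [204 276  24  38 476] [215.6618 294.2962] x,z,r 0.04392595393173833 0.09077483783750892 0.10084423936566352 h 0.7711113881420413 axis [-0.1019  0.9948] min [0.0116 0.0399] max [0.0792 0.1357]
[0.6629 0.165  0.1882] tcp in pivot frame 0.1170728099055111 -0.000349575962664897 0.09719780962069119
```

```bash
python3 -m crank '[{"travel":[-2,0.4,-0.3],"twist":0},{"travel":[-1.5,0.3,0],"twist":0},{"travel":[-1.5,0.3,0],"twist":0},{"travel":[-1.5,0.3,0],"twist":0}]'
python3 -m crank '[{"travel":[-1.5,0.3,0],"twist":0},{"travel":[-1.2,0.25,0],"twist":0},{"travel":[0,0,0],"twist":0}]'; python3 g.py
```

```text
time: 25.08
tcp_pos: [0.5993, 0.1785, 0.1881]
ee_rot: [0.995, -0.098, 0.004, -0.001]
ft_force: [6.3, -0.7, 3.6]
finger_gap: 0.0002
gripper_force: 3.1
time: 25.45
tcp_pos: [0.5701, 0.1842, 0.1847]
ee_rot: [0.995, -0.097, 0.0, -0.001]
ft_force: [0.1, -0.4, -0.2]
finger_gap: -0.0002
gripper_force: 0.0
side [220 286  18  36 441] [228.9342 303.3537] x,z,r 0.0033551788413616057 0.09938850894163273 0.09944512524351573 h 1.1880509249570697 axis [-0.2834  0.959 ] min [-0.0193  0.0475] max [0.0287 0.1458]
[0.5703 0.1839 0.1832] tcp in pivot frame 0.022537693724580768 -7.787123505674509e-05 0.09215174166720472
```

```bash
python3 -m crank '[{"travel":[-0.8,0.16,0],"twist":0},{"travel":[-0.8,0.16,0],"twist":0},{"travel":[-0.6,0.12,0],"twist":0},{"travel":[0,0,0],"twist":0}]'
python3 -m crank '[{"travel":[-0.5,0.1,0],"twist":0},{"travel":[-0.3,0.06,0],"twist":0},{"travel":[0,0,0],"twist":0}]'; python3 g.py
```

```text
time: 26.05
tcp_pos: [0.5478, 0.1883, 0.183]
ee_rot: [0.995, -0.097, -0.001, 0.0]
ft_force: [-0.8, 0.5, -0.7]
finger_gap: 0.0001
gripper_force: 0.0
time: 26.42
tcp_pos: [0.541, 0.1897, 0.1834]
ee_rot: [0.995, -0.098, 0.001, -0.0]
ft_force: [3.9, -0.8, -1.1]
finger_gap: -0.0003
gripper_force: 1.9
side [233 301  16  30 347] [240.0634 314.7752] x,z,r -0.026558297702368408 0.09565123540995343 0.0992698444256762 h 1.4926316554964638 axis [-0.4113  0.9115] min [-0.0548  0.0429] max [0.0027 0.1427]
[0.541  0.1896 0.1834] tcp in pivot frame -0.00727374742071947 -0.00017389679524562954 0.09242334217412257
```

Handle at about 1.49. I'll push up against the stop and hold.

```bash
python3 -m crank '[{"travel":[-0.4,0.08,0],"twist":0},{"travel":[-0.3,0.06,0],"twist":0},{"travel":[0,0,0],"twist":0},{"travel":[0,0,0],"twist":0}]'
python3 g.py
python3 -m crank '[{"travel":[0,0,0],"twist":0},{"travel":[0,0,0],"twist":0},{"travel":[0,0,0],"twist":0},{"travel":[0,0,0],"twist":0},{"travel":[0,0,0],"twist":0}]'
python3 -m crank '[{"travel":[0,0,0],"twist":0},{"travel":[0,0,0],"twist":0},{"travel":[0,0,0],"twist":0},{"travel":[0,0,0],"twist":0},{"travel":[0,0,0],"twist":0}]'
```

```text
time: 27.02
tcp_pos: [0.5394, 0.1896, 0.1853]
ee_rot: [0.995, -0.099, 0.007, -0.0]
ft_force: [29.7, -6.3, -5.6]
finger_gap: -0.0
gripper_force: 13.8
side [233 301  16  30 348] [240.023  314.8448] x,z,r -0.026395346079183424 0.09535650923611325 0.09894229706418188 h 1.4918416829729613 axis [-0.4078  0.9131] min [-0.0548  0.0428] max [0.0027 0.1427]
[0.5394 0.1896 0.1853] tcp in pivot frame -0.008885364404666724 -0.00048504382671021515 0.09428776993548077
time: 27.75
tcp_pos: [0.5394, 0.1897, 0.1853]
ee_rot: [0.995, -0.099, 0.007, -0.001]
ft_force: [30.1, -7.2, -5.6]
finger_gap: -0.0004
gripper_force: 13.7
time: 28.38
tcp_pos: [0.5394, 0.1897, 0.1853]
ee_rot: [0.995, -0.099, 0.007, -0.001]
ft_force: [30.7, -7.2, -5.9]
finger_gap: -0.0004
gripper_force: 13.7
```

The clamp is locked against its stop (30 N) and has been held for over 1.2 s. I'll go to the nest side of the handle to swing it back.

```bash
python3 -m crank '[{"travel":[2.0,-0.4,0],"twist":0},{"travel":[0,0,4],"twist":0},{"travel":[0,0,3.5],"twist":0},{"travel":[-4.8,1.0,0],"twist":0},{"travel":[-4.8,0.9,0],"twist":0}]'
python3 -m crank '[{"travel":[0,0,0],"twist":0}]'; python3 g.py; python3 d.py .070 .437 .211 e5
```

```text
time: 29.0
tcp_pos: [0.4562, 0.2063, 0.2579]
ee_rot: [0.995, -0.098, -0.001, 0.0]
ft_force: [0.2, 0.8, 0.6]
finger_gap: 0.0001
gripper_force: 0.0
time: 29.12
tcp_pos: [0.4554, 0.2067, 0.2593]
ee_rot: [0.995, -0.096, 0.0, -0.001]
ft_force: [1.1, -0.3, -0.1]
finger_gap: -0.0003
gripper_force: 0.0
side [233 301  16  30 338] [240.068  314.8402] x,z,r -0.026539993324081995 0.09548265971768741 0.09910252041399352 h 1.4929087724966215 axis [-0.4055  0.9141] min [-0.0548  0.0428] max [0.0027 0.143 ]
scene [448 201  12  28 162] [453.2469 214.3025] x,z,r 0.00493955423660597 0.13081523771447387 0.13090846273007212 h 1.1840544801843857 axis [-0.811 -0.585] min [-0.4296 -0.151 ] max [0.226  0.3127]
[0.4571 0.2064 0.2586] tcp in pivot frame -0.092819979177995 -0.00025252263476201837 0.16762971575245897
wrist [319.4024 238.7602] [319.6128 237.9261] 3245.5 ((437.68389892578125, 210.56712341308594), (55.22734832763672, 101.58184051513672), 78.80623626708984)
side [278.6969 390.7359] [278.2829 396.25  ] 1146.0 ((437.1884765625, 213.1649627685547), (55.31342315673828, 103.21218872070312), 78.5593490600586)
scene [447.8562 234.242 ] [439.4    232.1091] 99.5 ((430.5966491699219, 191.31256103515625), (15.335626602172852, 99.44829559326172), 78.81477355957031)
[0.458  0.206  0.2579] [ 0.9952 -0.0981 -0.0004  0.0004] 29.375
```

The handle stays locked with nothing touching it, and the lid's yellow skirt has gone, so it is flush. Now the swing back.

```bash
python3 -m crank '[{"travel":[0,0,-3.6],"twist":0},{"travel":[0,0,-3.6],"twist":0},{"travel":[1.5,-0.3,0],"twist":0},{"travel":[1.5,-0.3,0],"twist":0},{"travel":[1.5,-0.3,0],"twist":0}]'
python3 -m crank '[{"travel":[1.5,-0.3,0],"twist":0},{"travel":[1.5,-0.3,0],"twist":0},{"travel":[1.5,-0.3,0],"twist":0},{"travel":[1.5,-0.3,0],"twist":0},{"travel":[1.5,-0.3,0],"twist":0}]'
python3 g.py
```

```text
time: 30.0
tcp_pos: [0.5045, 0.1973, 0.1884]
ee_rot: [0.995, -0.098, 0.001, -0.001]
ft_force: [-3.8, 0.9, 2.8]
finger_gap: -0.0001
gripper_force: 1.8
time: 30.62
tcp_pos: [0.5781, 0.1818, 0.1854]
ee_rot: [0.995, -0.098, -0.001, 0.001]
ft_force: [-4.2, -0.0, -1.1]
finger_gap: -0.0001
gripper_force: 1.6
side [205 289  20  24 184] [215.462  303.0054] x,z,r 0.05132853008828385 0.06387225969824403 0.08194073199565519 h 0.5448566732385297 axis [-0.9328  0.3604] min [0.0207 0.037 ] max [0.0823 0.0881]
scene [446 234   9   8  55] [449.8909 237.6727] x,z,r 0.09857498870850227 0.13913776136617803 0.170517873071631 h 0.6054081075690049 axis [-0.7817 -0.6236] min [-0.2548 -0.1406] max [0.3033 0.302 ]
[0.5792 0.1815 0.1857] tcp in pivot frame 0.031733155420131345 -0.0006431157079682427 0.09470413859544041
```

```bash
python3 -m crank '[{"travel":[1.5,-0.3,0],"twist":0},{"travel":[1.5,-0.3,0],"twist":0},{"travel":[1.5,-0.3,0],"twist":0},{"travel":[0.6,-0.1,-1],"twist":0},{"travel":[0,0,-1.2],"twist":0}]'
python3 -m crank '[{"travel":[0,0,-1.2],"twist":0},{"travel":[0,0,-1.0],"twist":0},{"travel":[0,0,-0.6],"twist":0},{"travel":[0,0,0],"twist":0}]'
```

```text
time: 31.35
tcp_pos: [0.6296, 0.1721, 0.1646]
ee_rot: [0.995, -0.098, 0.001, -0.0]
ft_force: [0.5, 0.3, 4.2]
finger_gap: -0.0003
gripper_force: 1.7
time: 31.85
tcp_pos: [0.6281, 0.1721, 0.1355]
ee_rot: [0.995, -0.098, -0.001, 0.0]
ft_force: [0.0, 0.3, -0.1]
finger_gap: -0.0002
gripper_force: 0.1
```

```bash
python3 -m crank '[{"travel":[0,0,-0.4],"twist":0},{"travel":[0,0,-0.2],"twist":0},{"travel":[0,0,0],"twist":0}]'
```

```text
time: 32.22
tcp_pos: [0.6288, 0.1722, 0.1344]
ee_rot: [0.995, -0.097, 0.001, -0.0]
ft_force: [-7.6, -0.5, 16.4]
finger_gap: 0.0001
gripper_force: 8.9
```

The handle is at its back stop (16 N at the same height as before). I'll retreat and check.

```bash
python3 -m crank '[{"travel":[0,0,5],"twist":0},{"travel":[0,0,6],"twist":0},{"travel":[0,0,4],"twist":0},{"travel":[-6,1.2,0],"twist":0},{"travel":[-6,1.2,0],"twist":0}]'
python3 -m crank '[{"travel":[-6,1.2,0],"twist":0},{"travel":[-2,0.4,0],"twist":0},{"travel":[0,0,0],"twist":0},{"travel":[0,0,0],"twist":0}]'
python3 d.py .070 .437 .211 e6; python3 - <<'E'
from h import *
N=np.array([.4374,.2106,0]);ex=np.array([np.cos(-.198),np.sin(-.198),0]);ey=np.array([-ex[1],ex[0],0])
im=snap('side');m=(im[...,0]>110)&(im[...,1]<60)&(im[...,2]<60)
ys,xs=np.nonzero(m);g=proj('side',[[.64,.165,.13]])[0];k=np.hypot(xs-g[0],ys-g[1])<40
px=(xs[k].mean(),ys[k].mean());o,d=ray('side',px);t=(N-o)@ey/(d@ey);P=o+t*d;x,z=(P-N)@ex-.113,P[2]-.091
print(px,x,z,'h',np.arctan2(z,x)-.349)
E
```

```text
time: 32.85
tcp_pos: [0.5075, 0.1966, 0.2789]
ee_rot: [0.995, -0.098, -0.001, 0.001]
ft_force: [-0.5, 0.9, 1.9]
finger_gap: 0.0001
gripper_force: 0.0
time: 33.35
tcp_pos: [0.4288, 0.2121, 0.2799]
ee_rot: [0.995, -0.098, -0.0, 0.0]
ft_force: [0.1, 0.5, 0.7]
finger_gap: 0.0
gripper_force: 0.0
wrist [319.4318 203.595 ] [320.3763 196.5054] 5539.0 ((437.4330749511719, 210.77932739257812), (55.15855026245117, 102.00396728515625), 78.76358795166016)
side [278.6969 390.7359] [278.3333 392.6124] 1750.5 ((437.2576904296875, 213.14259338378906), (55.2161865234375, 103.2327880859375), 78.71991729736328)
scene [447.8562 234.242 ] [439.807  232.4035] 120.5 ((430.6962890625, 191.70516967773438), (17.433435440063477, 99.70677185058594), 77.51754760742188)
[0.4292 0.2119 0.2796] [ 0.9952 -0.0983 -0.0004  0.0006] 33.5
(np.float64(202.505291005291), np.float64(301.1666666666667)) 0.10229558121478848 0.030173282337020407 h -0.062171850455001065
```

```bash
python3 -c "
from bench import job;print(job.job_done())"
```

```text
the job is handed in; nothing more can be done
None
```

I handed the job in after about 33.5 s on the robot's clock. By my camera measurements the tub stands centred in the nest with its lid flush, the clamp held locked for over a second and is now back at its stop, and the gripper is clear. I have not seen the judge's verdict, and I did not re-measure the spray bottle, bowl or jar at the end.

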